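Hold a wet-painted egg in the tongs over the drip tray

ROBOT

A 6-joint arm with a two-finger parallel gripper is mounted at the origin on the work surface. World frame = base frame: x ahead of the robot, y to its left, z up, the work surface at z = 0. Lengths are in mm, angles in rad, forces in N, time in s.
With the tool pointing down it reaches from about 425 to 950 mm from the base axis. Payload 3.5 kg.
Tool frame: the origin (TCP) lies midway between the tips of the shut fingers; the grasp point (between the pads) lies bot.tcp_to_grasp behind it (bot.tcp_to_grasp is the distance from the TCP to the grasp point, in mm); z points along the fingers, y is the line along which they close (so a half turn about z gives the same grasp; the last joint's range is limited). The gripper opens to 85 mm and grips with 20 to 120 N. Pads are 22 mm wide; open, the fingers measure 114 mm over their backs; the gripper's body (76 mm by 85 mm) begins 54 mm behind the grasp point. The pads swing forward as they close: fully open they stand 13 mm farther back than shut.
Start: joints at [-0.15, 0.286, 1.577, -0, 1.279, -0.15], TCP at [674.986, 0.032, 231.325] pointing down, gripper open.
Joint ranges: [-2.77, 2.77], [-0.9, 2.22], [0.21, 2.48], [-1.53, 4.67], [0.24, 2.81], [-2.84, 2.84]. Speed limits (rad/s): [2.79, 2.79, 3.14, 3.14, 3.14, 3.14].

INTERFACE

Orientations are given as a unit quaternion [x, y, z, w].
In Python, from plant import status, viewer, job, bot gives the robot as it stands. The module is installed in compiled form; this text tells all that it offers.
- The arm moves only by the shell command python3 -m jog 'ROWS' [FORCE]. ROWS is a JSON object of lists of equal length, an entry for each row: "linear": the shift along the tool's x, y, z in m, a list of three; "twist": the turn about the tool's z in rad; "gripper": the opening, from -1 (shut) to 1 (fully open). A call has 1 to 20 rows; each row is the pose to reach, as a shift and turn from the pose commanded when the call began, along the tool's axes at that moment; what a row does not reach only later rows make up. A row lasts 1/12 s, in which the tool goes at most 41.7 mm and 7.16 degrees, less where a joint would pass 70% of its speed; a pose out of reach is approached as far as the arm can. A call with a gripper value outside its range is refused whole. The fingers move at their own pace and stop on an object; FORCE is the grip in N (left out, the last holds). Time passes only in rows, so rows that repeat a pose let the fingers close. It gives the time, the measured TCP pose, the force, the opening and the grip force at its end, in the units of the state.
- status.state(): the state, without advancing time (a new reading comes with each control period).
- viewer.capture(name): name is "scene" or "side" or "wrist"; returns a dict with "frame" (400x640x3 uint8, red, green, blue), "z_map" (400x640 float32, mm along the optical axis (not along the pixel's ray), 0 where there is no reading), "camera_matrix" (3x3 intrinsics, pixels), "k1" (the pictures are not rectified: a ray, as slopes to the right and down, at radius r is drawn at 1 + k1 r^2 times it, then the intrinsics apply), "extrinsics" (4x4, takes a point from camera to world coordinates). Camera axes: x right, y down, z forward; pixel columns grow to the right and rows downward; lengths in mm; the calibration is good to about 2 mm. A picture is of the moment at which its call begins.
- job.sign_off(): hands the job in; it is judged then, once.
The state is a dict: "clock": time; "joints": joint angles; "qvel": joint speeds; "joint_torque": joint torques, N m; "eef_pos": TCP position; "ee_rot": TCP orientation; "ft_force": force on the tool from outside, world axes, zero at the start; "torque": the same for the moment, N m; "opening": opening from 0.0 (shut) to 1.0 (fully open); "grip_force": force on a finger pad.
Only numpy, scipy, OpenCV 4.12 (cv2) and the standard library are available. Lean on these libraries where they do the work, as an engineer would, in place of code of your own. Each camera call takes 0.05 s, during which the arm holds its last target. There are 200 camera calls.

TASK

The blue wooden egg has just been painted and now gets a coat of clear spray: pick up the tongs, take the blue egg from its cup on the drying rack with the tongs (never touch the egg with the gripper itself), and hold it up in the tongs over the middle of the white drip tray, at least 15 cm above the table. Finish while still holding it there, steady, with nothing put down or let go. Leave the red and yellow eggs, the spray can and the brush jar where they are.

Things in the scene. Friction and masses are not known exactly. Their poses are not given: they have to be found in the camera images.
- tongs: steel kitchen tongs, black grip panels, orange tips; 205 mm long, 24 mm high, 120 g, lying flat with both arms in a level plane. Origin on their underside, midway between the black panels; x points from the hinge to the tips, z up. Hinge pin 75 mm behind the origin, bite between the tips 107 mm ahead. The frame is tied to the left (+y) arm, so it turns up to 0.2 rad as the tongs close
- tongs_grip (a point): where to grip: midway between the black panels, half-way up (12 mm above the underside); axes as tongs; squeeze the panels along y. Panels x = -48 to +33 mm, 24 mm high. Width over the panels here: 52 mm open, 36 mm (panels parallel) when closed on an egg; a spring holds them open, 4 N to start squeezing, 7 N on an egg. Each mm squeezed closes the tips 2.4 mm
- left_tip (a point): middle of the inner face of the left (+y) orange tip pad (26 mm long, 16 mm high, 5 mm thick), half-way up it; with the tongs open it is 82 mm from right_tip
- right_tip (a point): the same point of the right (-y) orange tip pad, on the hinged arm; the middle between left_tip and right_tip is the centre of the bite
- tong_arm (a joint): closing angle of the tongs, rad: 0 open as they lie, about 0.22 closed on an egg, 0.42 fully closed with nothing between the tips
- blue_egg_mid (a point): the blue egg, a wooden egg standing blunt end down in a cup of the rack, 42 mm thick, 48 mm high, 35 g; the point is the centre of its thickest part, 21 mm above its underside, about 17 mm above the rim of its cup, and 27 mm below its top
- blue_egg: the same blue egg; origin at its underside, z up along the egg
- red_egg_mid (a point): red egg of the same size on the rack, to be left alone; centre of its thickest part
- yellow_egg_mid (a point): yellow egg of the same size on the rack, to be left alone; centre of its thickest part
- rack: fixed wooden drying rack: base board 80 by 280 by 12 mm with three small cups (30 mm wide, rims 41 mm above the table) in a row 100 mm apart along its y; origin under its centre, x points to its back, away from the robot. Any egg can be in any cup
- tray_mid (a point): middle of the floor of the white square drip tray (lined with white paper, fixed, 180 by 180 mm, rim 18 mm high), 6 mm above the table
- spray_can: white spray can with red cap, 52 mm wide, 158 mm tall, to be left alone; origin at its underside
- brush_jar: grey glass jar with three brushes, 72 mm wide, 150 mm tall with the brushes, to be left alone; origin at its underside
There are look-alikes about, which are no part of the job. Of the things like the tongs, leave any that is green; of the rest the larger one is meant.

How it is judged:
By the outcome, as a careful person would: the job done as asked, in the order asked, and still so for the second after the job is handed in, while the arm keeps its last pose, push and grip.
It also fails if it takes over 42 s, if anything falls off the work surface, if the arm or the gripper's body presses on something with over 40 N, if the wrist force passes 120 N, or if a joint passes its speed limit or range.

## Working session

There is one attempt and no reset: what is moved stays moved. The work goes in short steps, Python scripts to look and compute and a shell command to move; the robot and the scene stay as the last step left them, time stands still between calls to the robot, and variables do not carry over. Pictures are saved under pics/ and viewed, at most 10 in all, crops included, and the job is handed in when it is done.

```bash
mkdir -p pics
cat > h.py <<'E'
import numpy as np, cv2
from plant import status, viewer, job, bot
def cap(n,save=None):
    c=viewer.capture(n)
    if save: cv2.imwrite('pics/'+save,c['frame'][:,:,::-1])
    return c
def rays(c,uv):
    K=c['camera_matrix'];k=c['k1']
    uv=np.atleast_2d(np.array(uv,float))
    d=np.c_[(uv[:,0]-K[0,2])/K[0,0],(uv[:,1]-K[1,2])/K[1,1]]
    u=d.copy()
    for _ in range(20): u=d/(1+k*(u**2).sum(1,keepdims=True))
    return np.c_[u,np.ones(len(u))]
def plane(c,uv,z):
    r=rays(c,uv)@c['extrinsics'][:3,:3].T; o=c['extrinsics'][:3,3]
    return o+r*((z-o[2])/r[:,2])[:,None]
def depth(c,uv):
    uv=np.atleast_2d(uv).astype(int); z=c['z_map'][uv[:,1],uv[:,0]]
    return (rays(c,uv)*z[:,None])@c['extrinsics'][:3,:3].T+c['extrinsics'][:3,3]
E
python3 - <<'E'
from h import *
a=cap('scene','s1.png');b=cap('side','d1.png');w=cap('wrist','w1.png')
for c in (a,b,w): print(c['extrinsics'].round(2).tolist(),c['camera_matrix'].tolist(),c['k1'])
s=status.state();print(s, bot.tcp_to_grasp)
E
```

```text
[[0.76, 0.36, -0.54, 1235.72], [0.65, -0.44, 0.62, -767.87], [-0.02, -0.82, -0.57, 777.27], [0.0, 0.0, 0.0, 1.0]] [[487.1723664652269, 0.0, 315.2070508754035], [0.0, 487.1723664652269, 201.23314476887694], [0.0, 0.0, 1.0]] -0.0354037401176385
[[0.85, -0.26, 0.46, 146.09], [-0.53, -0.45, 0.72, -655.0], [0.01, -0.85, -0.52, 561.59], [0.0, 0.0, 0.0, 1.0]] [[367.4704910741906, 0.0, 315.2241483047647], [0.0, 367.4704910741906, 205.65046012347253], [0.0, 0.0, 1.0]] -0.041120198281424505
[[1.0, 0.0, -0.0, 674.47], [0.0, -0.94, -0.33, 83.78], [-0.0, 0.33, -0.94, 371.86], [0.0, 0.0, 0.0, 1.0]] [[276.73790723842836, 0.0, 319.2438919471426], [0.0, 276.73790723842836, 197.99097729697544], [0.0, 0.0, 1.0]] -0.04806450419783174
{'clock': 0.15, 'joints': array([-1.50042882e-01,  2.87010319e-01,  1.57783832e+00,  7.59047734e-06,
        1.27861054e+00, -1.50004178e-01]), 'qvel': array([-0.00060862, -0.00119326, -0.00316228, -0.0003241 ,  0.00017055,
       -0.00161817]), 'joint_torque': array([ 7.91554030e-04, -4.06602967e+01, -2.93140125e+01, -8.94972595e-05,
        3.96185191e-03, -2.97825103e-06]), 'eef_pos': array([6.74488020e+02, 7.98810042e-02, 2.30234129e+02]), 'ee_rot': array([ 7.07120932e-01,  7.07092014e-01, -5.50948418e-04, -7.53293402e-04]), 'ft_force': array([ 0.49831244,  0.643172  , -0.87113987]), 'torque': array([ 0.00523932, -0.03892738,  0.00964399]), 'grip_force': 0.0, 'opening': 1.0016561728633906} 18.700000000000003
```

View pics/s1.png

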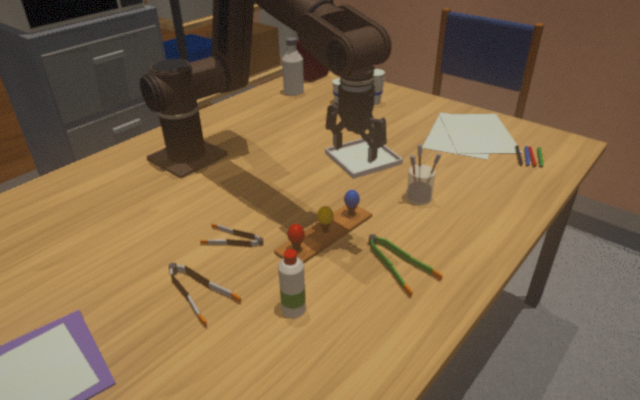

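View pics/d1.png

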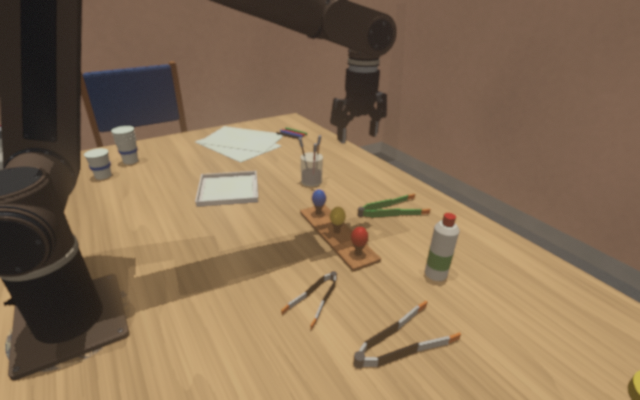

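The scene view shows the large non-green tongs with the hinge near (173,267) and orange tips at (238,297) and (204,320). The blue egg is at (351,199), the yellow at (325,216), the red at (296,235), the spray can at (291,285), the jar at (420,185) and the tray at (363,157). The side view agrees: tongs hinge (362,358) with tips (424,307) and (457,338), and the blue egg at (319,199).

Run:
```python
from h import *
import itertools
np.set_printoptions(precision=1,suppress=True)
C={n:cap(n) for n in('scene','side')}
def blobs(c,lo,hi,mn=12):
    h=cv2.cvtColor(c['frame'],cv2.COLOR_RGB2HSV); m=cv2.inRange(h,lo,hi)
    n,l,s,ce=cv2.connectedComponentsWithStats(m); return [(ce[i],s[i]) for i in range(1,n) if s[i,4]>=mn]
def tri(u,v):
    A=[];b=[]
    M=np.zeros((3,3));q=np.zeros(3)
    for c,p in((C['scene'],u),(C['side'],v)):
        d=(rays(c,p)@c['extrinsics'][:3,:3].T)[0];d/=np.linalg.norm(d);P=np.eye(3)-np.outer(d,d);M+=P;q+=P@c['extrinsics'][:3,3]
    return np.linalg.solve(M,q)
print('blue egg tri',tri((351,199),(319,199)),'yel',tri((325,216),(337.5,216)),'red',tri((296,235),(360,238)))
for n,c in C.items():
    print(n)
    for nm,lo,hi in(('blue',(105,90,60),(128,255,255)),('orange',(5,190,120),(14,255,255)),('red',(0,180,100),(4,255,255)),('yel',(20,200,60),(32,255,200))):
        for ce,s in blobs(c,lo,hi): print(nm,ce,s[:5],plane(c,ce,12)[0])
pts={'scene':dict(hinge=(173,268),tipA=(238,297),tipB=(204,320),tray=[(326,154),(366,174),(401,158),(363,141)],can=(292,314),jar=(420,201),rackc=[(278,251),(300,262),(372,214),(350,207)]),
'side':dict(hinge=(362,358),tipA=(424,306),tipB=(457,338),tray=[(197,203),(258,200),(257,174),(203,175)],can=(438,278),jar=(312,184),rackc=[(301,209),(354,267),(379,258),(327,205)])}
Z=dict(hinge=14,tipA=14,tipB=14,tray=18,can=0,jar=0,rackc=12)
for n in pts:
    for k,p in pts[n].items(): print(n,k,plane(C[n],p,Z[k]).round(0).tolist())
```

```text
blue egg tri [616.   74.   57.6] yel [610.  -24.   57.6] red [ 603.8 -124.5   55.5]
scene
blue [512.7  24.1] [505  22  16   6  29] [ 225.  2129.3   12. ]
blue [197.4  46.5] [185  34  27  28 501] [-896.4  747.6   12. ]
blue [170.7  49. ] [163  39  16  20 233] [-977.4  637.8   12. ]
blue [527.1 155.1] [526 147   3  17  36] [859.9 674.9  12. ]
blue [351.6 194.5] [347 191  10   8  67] [563.2 148.9  12. ]
orange [533.2 159.9] [532 157   4   8  14] [886.1 657.2  12. ]
orange [295.6 230. ] [288 224  16  13 132] [550.1 -69.5  12. ]
orange [289.8 253.1] [284 249  13   9  84] [ 600.2 -144.4   12. ]
yel [324.2 214.6] [318 207  14  17 122] [564.6  27.1  12. ]
side
blue [318.6 193.6] [315 191   8   6  39] [673.5 165.   12. ]
scene hinge [[428.0, -357.0, 14.0]]
scene tipA [[614.0, -322.0, 14.0]]
scene tipB [[608.0, -411.0, 14.0]]
scene tray [[366.0, 274.0, 18.0], [536.0, 255.0, 18.0], [565.0, 401.0, 18.0], [406.0, 419.0, 18.0]]
scene can [[727.0, -274.0, 0.0]]
scene jar [[720.0, 257.0, 0.0]]
scene rackc [[573.0, -157.0, 12.0], [640.0, -152.0, 12.0], [661.0, 109.0, 12.0], [596.0, 98.0, 12.0]]
side hinge [[430.0, -362.0, 14.0]]
side tipA [[610.0, -331.0, 14.0]]
side tipB [[604.0, -420.0, 14.0]]
side tray [[338.0, 287.0, 18.0], [495.0, 214.0, 18.0], [563.0, 371.0, 18.0], [407.0, 455.0, 18.0]]
side can [[711.0, -279.0, 0.0]]
side jar [[701.0, 248.0, 0.0]]
side rackc [[583.0, 115.0, 12.0], [563.0, -162.0, 12.0], [632.0, -167.0, 12.0], [659.0, 96.0, 12.0]]
```

View pics/w1.png

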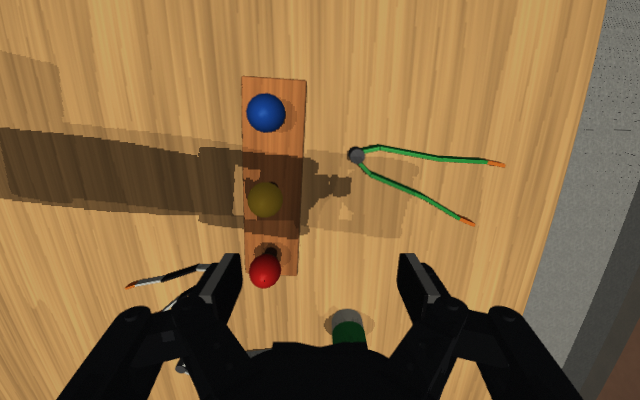

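The wrist view confirms the cup order: blue (265,113) at +y, yellow (264,200) in the middle, red (265,270). The chosen tongs have their grip point near (504,-364), heading about -0.065 rad. I'll hover above them, tool x along the tongs.

```bash
python3 -m jog '{"linear":[[-0.364,-0.171,0.06],[-0.364,-0.171,0.06],[-0.364,-0.171,0.06],[-0.364,-0.171,0.06],[-0.364,-0.171,0.06],[-0.364,-0.171,0.06],[-0.364,-0.171,0.06],[-0.364,-0.171,0.06],[-0.364,-0.171,0.06],[-0.364,-0.171,0.06],[-0.364,-0.171,0.06],[-0.364,-0.171,0.06],[-0.364,-0.171,0.06],[-0.364,-0.171,0.06],[-0.364,-0.171,0.06],[-0.364,-0.171,0.06]],"twist":[1.63,1.63,1.63,1.63,1.63,1.63,1.63,1.63,1.63,1.63,1.63,1.63,1.63,1.63,1.63,1.63],"gripper":[1,1,1,1,1,1,1,1,1,1,1,1,1,1,1,1]}'
python3 - <<'E'
from h import *
w=cap('wrist','w2.png');s=status.state();print(s['clock'],s['joints'].round(3),s['ft_force'],w['extrinsics'].round(3).tolist())
h=cv2.cvtColor(w['frame'],cv2.COLOR_RGB2HSV);m=cv2.inRange(h,(4,170,100),(15,255,255))
n,l,st,ce=cv2.connectedComponentsWithStats(m)
for i in range(1,n):
    if st[i,4]>25: print(ce[i].round(1),st[i],plane(w,ce[i],20)[0].round(1))
E
```

```text
clock: 1.58
eef_pos: [504.0, -363.8, 171.3]
ee_rot: [1.0, -0.028, -0.0, 0.0]
ft_force: [-0.2, -0.2, 0.6]
opening: 1.002
grip_force: 0.0
1.6333 [-0.788  0.225  1.765 -0.     1.152  0.839] [ 0.21377797 -0.83845904  0.59894698] [[-0.056, -0.943, -0.328, 588.438], [-0.998, 0.053, 0.017, -369.622], [0.001, 0.328, -0.945, 313.069], [0.0, 0.0, 0.0, 1.0]]
[ 69.9 104.2] [   0   67  135   78 5504] [ 605.3 -109.3   20. ]
[363.9  84.1] [360  71   9  28 143] [ 603.4 -415.1   20. ]
```

View pics/w2.png

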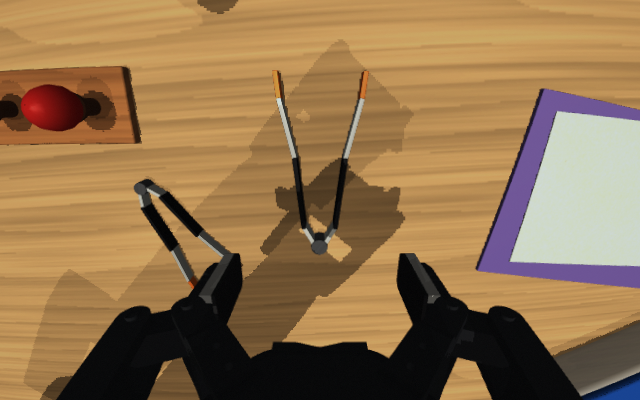

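The wrist view shows the tongs with the hinge at (319,245), tip pads at (278,84) and (364,84), and black panels from rows 158 to 228. The small tongs lie on the left, from (142,187) to (195,285).

Run:
```python
from h import *
w=cap('wrist')
for n,p,z in(('hinge',(319,243),24),('tipL',(278,84),20),('tipR',(364,84),20),('panL0',(305,228),24),('panL1',(296,158),24),('panR0',(335,228),24),('panR1',(346,158),24),('small',(193,285),15),('small2',(228,258),15)): print(n,plane(w,p,z)[0].round(1))
```

```text
hinge [ 432.4 -361.    24. ]
tipL [ 608.3 -330.3   20. ]
tipR [ 603.5 -415.2   20. ]
panL0 [ 452.7 -346.    24. ]
panL1 [ 534.2 -342.4   24. ]
panR0 [ 450.7 -380.4   24. ]
panR1 [ 531.2 -395.1   24. ]
small [ 374.8 -193.5   15. ]
small2 [ 412.7 -246.6   15. ]
```

```bash
python3 -m jog '{"linear":[[-0.002,0.0025,0.04],[-0.002,0.0025,0.08],[-0.002,0.0025,0.115],[-0.002,0.0025,0.145],[-0.002,0.0025,0.162],[-0.002,0.0025,0.169],[-0.002,0.0025,0.169],[-0.002,0.0025,0.169],[-0.002,0.0025,0.169],[-0.002,0.0025,0.169],[-0.002,0.0025,0.169],[-0.002,0.0025,0.169],[-0.002,0.0025,0.169],[-0.002,0.0025,0.169],[-0.002,0.0025,0.169],[-0.002,0.0025,0.169]],"twist":[0.012,0.012,0.012,0.012,0.012,0.012,0.012,0.012,0.012,0.012,0.012,0.012,0.012,0.012,0.012,0.012],"gripper":[1,1,1,1,1,1,1,0.16,0.16,0.16,0.16,0.16,0.16,0.16,0.16,0.16]}' 20
```

```text
clock: 3.02
eef_pos: [503.7, -367.9, 5.6]
ee_rot: [0.999, -0.036, 0.002, 0.002]
ft_force: [0.7, 0.7, 6.3]
opening: 0.581
grip_force: 5.4
```

```bash
python3 -m jog '{"linear":[[0,0,0],[0,0,0],[0,0,-0.003],[0,0,-0.008],[0,0,-0.016],[0,0,-0.028],[0,0,-0.042],[0,0,-0.058],[0,0,-0.075],[0,0,-0.092],[0,0,-0.108],[0,0,-0.123],[0,0,-0.137],[0,0,-0.148],[0,0,-0.156],[0,0,-0.16],[0,0,-0.16],[0,0,-0.16]],"twist":[0,0,0,0,0,0,0,0,0,0,0,0,0,0,0,0,0,0],"gripper":[0.1,0.1,0.1,0.1,0.1,0.1,0.1,0.1,0.1,0.1,0.1,0.1,0.1,0.1,0.1,0.1,0.1,0.1]}'
python3 - <<'E'
from h import *
w=cap('wrist','w3.png')
E
```

```text
clock: 4.52
eef_pos: [501.6, -366.1, 161.8]
ee_rot: [0.999, -0.036, -0.0, -0.0]
ft_force: [-0.2, -0.2, -1.9]
opening: 0.549
grip_force: 4.4
```

View pics/w3.png

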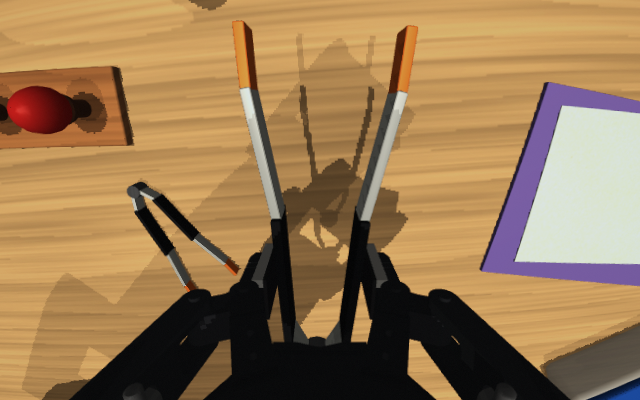

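The tongs are held, with the pads at (244,55) and (403,60), and the arms look level. I'll measure the bite relative to the TCP from depth.

Run:
```python
from h import *
np.set_printoptions(precision=1,suppress=True)
w=cap('wrist');s=status.state();p=s['eef_pos'];print(p)
h=cv2.cvtColor(w['frame'],cv2.COLOR_RGB2HSV);m=cv2.inRange(h,(4,150,60),(18,255,255));m[110:]=0;m[:,:200]=0;m[:,450:]=0
n,l,st,ce=cv2.connectedComponentsWithStats(m)
from scipy.spatial.transform import Rotation as R
T=R.from_quat(s['ee_rot'])
for i in range(1,n):
    if st[i,4]>100:
        v,u=np.nonzero(l==i);P=depth(w,np.c_[u,v]);P=P[(P[:,2]>100)]
        L=T.inv().apply(P-p); print(st[i],'tool frame min/med/max',np.percentile(L,[3,50,97],axis=0))
        top=L[L[:,2]<np.percentile(L[:,2],40)]; print(' top z vs x fit',np.polyfit(top[:,0],top[:,2],1))
for q in [(280,260),(284,230),(266,160),(253,110)]: print(T.inv().apply(depth(w,q)-p))
```

```text
[ 501.3 -365.8  161. ]
[ 232   20   26   70 1273] tool frame min/med/max [[ 92.  -33.8 -15.7]
 [104.5 -30.1 -13.9]
 [116.2 -28.6  -0.7]]
 top z vs x fit [  0.1 -24.7]
[ 388   25   31   68 1311] tool frame min/med/max [[ 90.2  35.1 -15.4]
 [103.   37.  -13.7]
 [114.7  40.9  -0.5]]
 top z vs x fit [  0.6 -76.9]
[[  7.8 -18.9 -18.1]]
[[ 19.6 -17.6  -7.1]]
[[ 59.2 -23.5 -14.4]]
[[ 81.6 -27.9 -14.8]]
```

The bite centre sits 103.5 mm ahead of, 3 mm to the right of and 8 mm above the TCP, with a gap of about 64 mm. Next I carry it to above the blue egg.

```bash
python3 -m jog '{"linear":[[0,-0.003,0],[-0.001,-0.012,0],[-0.001,-0.028,0],[-0.002,-0.05,0],[-0.004,-0.078,0],[-0.005,-0.11,0],[-0.007,-0.144,0],[-0.009,-0.18,0],[-0.0105,-0.218,0],[-0.012,-0.256,0],[-0.014,-0.292,0],[-0.016,-0.326,0],[-0.0175,-0.358,0],[-0.019,-0.386,0],[-0.02,-0.408,0],[-0.021,-0.424,0],[-0.021,-0.433,0],[-0.021,-0.436,0],[-0.021,-0.436,0],[-0.021,-0.436,0]],"twist":[0,-0.004,-0.009,-0.016,-0.025,-0.034,-0.044,-0.055,-0.066,-0.077,-0.088,-0.098,-0.108,-0.116,-0.123,-0.128,-0.13,-0.131,-0.131,-0.131],"gripper":[0.1,0.1,0.1,0.1,0.1,0.1,0.1,0.1,0.1,0.1,0.1,0.1,0.1,0.1,0.1,0.1,0.1,0.1,0.1,0.1]}'
python3 - <<'E'
from h import *
np.set_printoptions(precision=1,suppress=True)
from scipy.spatial.transform import Rotation as R
w=cap('wrist','w4.png');s=status.state();p=s['eef_pos'];T=R.from_quat(s['ee_rot']);print(s['joints'])
h=cv2.cvtColor(w['frame'],cv2.COLOR_RGB2HSV)
for lo,hi in(((4,150,60),(18,255,255)),((105,90,40),(128,255,255))):
    m=cv2.inRange(h,lo,hi)
    n,l,st,ce=cv2.connectedComponentsWithStats(m)
    for i in range(1,n):
        if st[i,4]>300:
            v,u=np.nonzero(l==i);P=depth(w,np.c_[u,v]);L=T.inv().apply(P-p); print(ce[i],st[i],'\n',np.percentile(L,[3,50,97],axis=0),'world',np.percentile(P,[3,50,97],axis=0)[:,2],'plane58',T.inv().apply(plane(w,ce[i],62)-p))
E
```

```text
clock: 6.28
eef_pos: [511.8, 69.7, 162.3]
ee_rot: [1.0, 0.03, -0.0, 0.0]
ft_force: [0.3, 0.5, -1.0]
opening: 0.554
grip_force: 4.4
[-0.1  0.   2.  -0.   1.1  1.5]
[244.4  54.5] [ 232   20   26   70 1273] 
 [[ 91.3 -63.8 -15.3]
 [104.4 -30.7 -13.5]
 [116.5 -29.1 162.4]] world [ -0.2 175.7 177.6] plane58 [[121.1 -58.6 100.2]]
[411.8  92. ] [  278    25   281   129 16379] 
 [[ 45.7 -30.9 -13.9]
 [ 94.6  70.  150.9]
 [137.9 222.4 152.5]] world [  9.8  11.4 176.1] plane58 [[ 93.1  77.5 100.3]]
[321.2  77.3] [ 297   51   49   53 2067] 
 [[ 85.5 -14.   77.5]
 [102.3   2.3  83.8]
 [119.1  19.1  96.4]] world [65.9 78.4 84.8] plane58 [[103.9   2.6 100.3]]
```

View pics/w4.png

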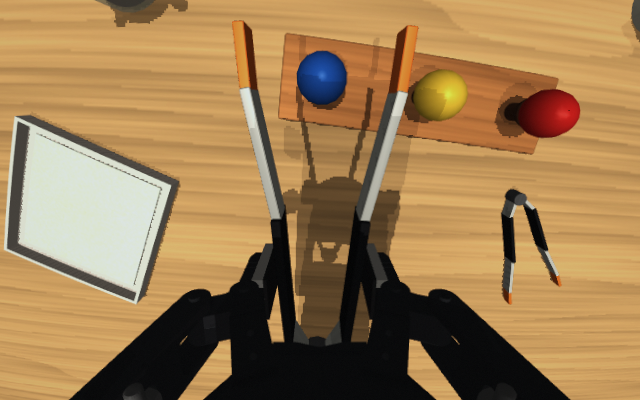

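The blue egg is at (321,77), centred between the pads at (244,55) and (404,60), within 1 mm. I descend and close slowly.

```bash
python3 -m jog '{"linear":[[-0.001,0,0.004],[-0.001,0,0.014],[-0.001,0,0.03],[-0.001,0,0.05],[-0.001,0,0.07],[-0.001,0,0.088],[-0.001,0,0.1],[-0.001,0,0.107],[-0.001,0,0.11],[-0.001,0,0.11],[-0.001,0,0.11],[-0.001,0,0.11],[-0.001,0,0.11],[-0.001,0,0.11],[-0.001,0,0.11],[-0.001,0,0.11],[-0.001,0,0.11],[-0.001,0,0.11],[-0.001,0,0.11],[-0.001,0,0.11]],"twist":[0,0,0,0,0,0,0,0,0,0,0,0,0,0,0,0,0,0,0,0],"gripper":[0.1,0.1,0.1,0.1,0.1,0.1,0.1,0.1,0.1,0.1,0.1,0.06,0.02,-0.02,-0.06,-0.09,-0.11,-0.11,-0.11,-0.11]}'
python3 - <<'E'
from h import *
np.set_printoptions(precision=1,suppress=True)
w=cap('wrist','w5.png');print(status.state()['ft_force'])
E
```

```text
clock: 8.0
eef_pos: [510.9, 70.0, 52.3]
ee_rot: [1.0, 0.03, -0.0, -0.0]
ft_force: [0.5, -0.5, -0.2]
opening: 0.449
grip_force: 6.2
[-0.   0.2 -1. ]
```

View pics/w5.png

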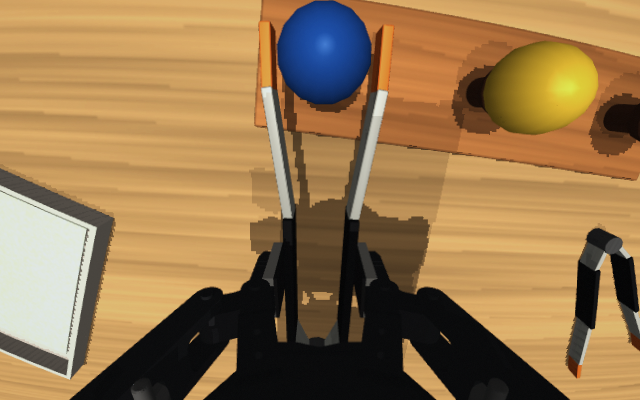

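The egg at (324,52) sits midway between the pads at (266,55) and (384,57), ready to close.

```bash
python3 -m jog '{"linear":[[0,0,0],[0,0,0],[0,0,0],[0,0,0],[0,0,0],[0,0,0],[0,0,0],[0,0,0]],"twist":[0,0,0,0,0,0,0,0],"gripper":[-0.13,-0.15,-0.17,-0.2,-0.25,-0.3,-0.35,-0.35]}' 35
python3 -m jog '{"linear":[[0,0,-0.002],[0,0,-0.005],[0,0,-0.01],[0,0,-0.017],[0,0,-0.026],[0,0,-0.036],[0,0,-0.047],[0,0,-0.058],[0,0,-0.07],[0,0,-0.083],[0,0,-0.096],[0,0,-0.109],[0,0,-0.122],[0,0,-0.134],[0,0,-0.144],[0,0,-0.152],[0,0,-0.157],[0,0,-0.16],[0,0,-0.16]],"twist":[0,0,0,0,0,0,0,0,0,0,0,0,0,0,0,0,0,0,0],"gripper":[-0.35,-0.35,-0.35,-0.35,-0.35,-0.35,-0.35,-0.35,-0.35,-0.35,-0.35,-0.35,-0.35,-0.35,-0.35,-0.35,-0.35,-0.35,-0.35]}'
python3 - <<'E'
from h import *
np.set_printoptions(precision=1,suppress=True)
from scipy.spatial.transform import Rotation as R
w=cap('wrist','w6.png');s=status.state();p=s['eef_pos'];T=R.from_quat(s['ee_rot']);print(p)
h=cv2.cvtColor(w['frame'],cv2.COLOR_RGB2HSV);m=cv2.inRange(h,(105,90,40),(128,255,255))
v,u=np.nonzero(m);P=depth(w,np.c_[u,v]);print(np.percentile(T.inv().apply(P-p),[3,50,97],axis=0))
q=cv2.inRange(h,(0,0,120),(179,70,255));q[:,450:]=0
n,l,st,ce=cv2.connectedComponentsWithStats(q)
for i in range(1,n):
    if st[i,4]>1500: print(ce[i],st[i],plane(w,ce[i],6))
E
```

```text
clock: 8.72
eef_pos: [510.9, 70.0, 52.4]
ee_rot: [1.0, 0.03, 0.0, -0.0]
ft_force: [0.2, 1.0, 0.2]
opening: 0.41
grip_force: 34.7
clock: 10.3
eef_pos: [511.1, 70.0, 212.8]
ee_rot: [1.0, 0.03, 0.0, 0.0]
ft_force: [0.0, 0.6, -2.3]
opening: 0.407
grip_force: 34.8
[510.8  70.  212.1]
[[ 86.9 -12.9 -32.6]
 [102.7   3.  -27. ]
 [118.8  19.2 -14.1]]
[114.2 196.9] [   39   113   153   168 14234] [[459.6 346.3   6. ]]
```

View pics/w6.png

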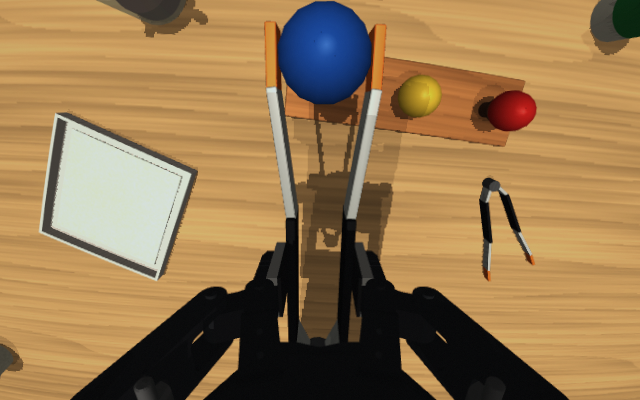

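The egg is held at (325,52) between the pads, about 212 mm up, with the cup empty. The tray's rim corners are (59,113), (197,171), (158,280) and (40,231).

Run:
```python
from h import *
np.set_printoptions(precision=1,suppress=True)
w=cap('wrist');P=plane(w,[(59,113),(197,171),(158,280),(40,231)],18);print(P,P.mean(0))
c=np.array(P.mean(0)[:2]);p=status.state()['eef_pos'];y0=0.06
for yaw in(1.2,):
    t=c-103*np.array([np.cos(yaw),np.sin(yaw)])-3*np.array([np.sin(yaw),-np.cos(yaw)])
    d=t-p[:2];print(t,np.hypot(*t),'tool',d[0]*np.cos(y0)+d[1]*np.sin(y0),d[0]*np.sin(y0)-d[1]*np.cos(y0))
```

```text
[[569.  389.2  18. ]
 [505.2 221.7  18. ]
 [337.4 294.8  18. ]
 [405.4 459.5  18. ]] [454.3 341.3  18. ]
[414.1 246.4] 481.89859675876585 tool -85.65942921493966 -181.86920635514238
```

```bash
python3 -m jog '{"linear":[[-0.001,-0.002,0],[-0.003,-0.006,0],[-0.007,-0.014,0],[-0.012,-0.025,0],[-0.018,-0.038,0],[-0.025,-0.053,0],[-0.033,-0.069,0],[-0.041,-0.086,0],[-0.049,-0.103,0],[-0.056,-0.12,0],[-0.063,-0.135,0],[-0.07,-0.149,0],[-0.076,-0.161,0],[-0.08,-0.171,0],[-0.084,-0.178,0],[-0.0855,-0.181,0],[-0.086,-0.182,0],[-0.086,-0.182,0],[-0.086,-0.182,0],[-0.086,-0.182,0]],"twist":[-0.01,-0.04,-0.09,-0.155,-0.235,-0.33,-0.43,-0.535,-0.64,-0.745,-0.845,-0.93,-1.005,-1.065,-1.11,-1.13,-1.14,-1.14,-1.14,-1.14],"gripper":[-0.35,-0.35,-0.35,-0.35,-0.35,-0.35,-0.35,-0.35,-0.35,-0.35,-0.35,-0.35,-0.35,-0.35,-0.35,-0.35,-0.35,-0.35,-0.35,-0.35]}'
python3 - <<'E'
from h import *
np.set_printoptions(precision=1,suppress=True)
w=cap('wrist');a=cap('scene');s=status.state()
cv2.imwrite('pics/f.png',np.hstack([cv2.resize(w['frame'],(400,250)),cv2.resize(a['frame'][60:310,150:550],(400,250))])[:,:,::-1])
h=cv2.cvtColor(w['frame'],cv2.COLOR_RGB2HSV);m=cv2.inRange(h,(105,90,40),(128,255,255))
n,l,st,ce=cv2.connectedComponentsWithStats(m);i=1+st[1:,4].argmax();v,u=np.nonzero(l==i);P=depth(w,np.c_[u,v]);print(np.percentile(P,[3,50,97],axis=0),s['qvel'],s['grip_force'])
E
```

```text
clock: 12.07
eef_pos: [414.4, 246.2, 212.3]
ee_rot: [0.826, 0.564, -0.0, 0.0]
ft_force: [0.2, -1.1, -1.5]
opening: 0.408
grip_force: 34.8
[[437.4 324.2 225.6]
 [453.2 340.  238.4]
 [469.5 356.3 244. ]] [ 0. -0. -0.  0.  0. -0.] 34.83383059501648
```

View pics/f.png

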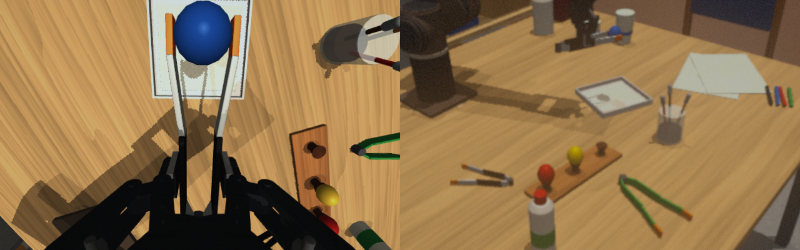

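The left half (wrist) shows the egg at (203,32) in the tongs over the tray. The right half (scene) shows the empty blue cup, with the red and yellow eggs, can and jar undisturbed. The egg is at (453,340), about 220 mm up, against a tray centre of (454,341), and steady.

```bash
python3 -c "
from plant import job
print(job.sign_off())"
```

```text
the job is handed in; nothing more can be done
None
```

The job is handed in: the blue egg is held steady in the tongs about 22 cm above the table, within about 2 mm of the tray's centre by my measurements, and the red and yellow eggs, can and jar were left alone.

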